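# Find the loose adjuster bolt and hold its dust cap open

### The arm

A 6-joint arm with a two-finger parallel gripper is mounted at the origin on the work surface; the furniture and walls round the work are solid. World frame = base frame: x ahead of the robot, y to its left, z up, the work surface at z = 0. Lengths are in m, angles in rad, forces in N, time in s.
With the tool pointing down it reaches from about 0.3 to 0.875 m from the base axis. Payload 4.2 kg.
Tool frame: the origin (TCP) lies midway between the tips of the shut fingers; the grasp point (between the pads) lies 19 mm behind it; z points along the fingers, y is the line along which they close (so a half turn about z gives the same grasp; the last joint's range is limited). The gripper opens to 85 mm and grips with 20 to 120 N. Pads are 22 mm wide; open, the fingers measure 114 mm over their backs; the gripper's body (76 mm by 85 mm) begins 54 mm behind the grasp point. The pads swing forward as they close: fully open they stand 13 mm farther back than shut.
Start: joints at [-1.157, 0.32, 1.565, -0, 1.257, -0.02], TCP at [0.242, -0.522, 0.231] pointing down, gripper open.
Joint ranges: [-3.11, 3.11], [-0.84, 2.01], [0.21, 2.61], [-1.34, 4.49], [0.05, 2.63], [-2.56, 2.56]. Speed limits (rad/s): [2.57, 2.57, 3.14, 3.14, 3.14, 3.14].

### API

Orientations are given as a rotation vector (axis times angle).
In Python, from workcell import ctrl, cams gives the robot as it stands.
- The arm moves only by the shell command python3 -m crank 'ROWS' [FORCE]. ROWS is JSON, a list of rows, each an object of numbers: "claw": the finger opening in mm, from 0 to 85.4; "x", "y", "z": the shift along the tool's x, y, z in units of 30 mm (1.0 is 30 mm); "roll": the turn about the tool's z in units of 5 degrees (1.0 is 5 degrees). A call has exactly 10 rows; each row shifts and turns the commanded pose from where the row before left it, along the tool's axes as they then stand; what a row does not reach is not made up. A row lasts 1/10 s, in which the tool goes at most 50 mm and 8.59 degrees, less where a joint would pass 70% of its speed; a pose out of reach is approached as far as the arm can. A call is refused whole if a number of a shift passes 1 or a number of a turn 1, either way. A call with a gripper value outside its range is refused whole. The fingers move at their own pace and stop on an object; FORCE is the grip in N (left out, the last holds). Time passes only in rows, so rows that do not move let the fingers close, or fill a call up. It gives the time, the measured TCP pose, the force, the opening and the grip force at its end, in the units of the state.
- ctrl.get_obs(): the state, without advancing time (a new reading comes with each control period).
- cams.snapshot(name): name is "scene" or "top" or "wrist"; returns (picture, depth): 420x560x3 uint8, blue, green, red; 420x560 float32, m along the optical axis (not along the pixel's ray), 0 where there is no reading.
- cams.camera_info(name): a dict with "mtx" (3x3 intrinsics, pixels), "R" (3x3) and "t" (3): a world point X has camera coordinates R X + t; the wrist camera has in their place "tool_from_camera" (4x4, takes a point from camera to tool coordinates, whose origin is the TCP and whose axes are the flange's). Camera axes: x right, y down, z forward; pixel columns grow to the right and rows downward; lengths in m; the calibration is good to about 2 mm. The wrist camera is an equidistant fisheye: a pixel r from the principal point sees the ray r / f radians off the axis. A picture is of the moment at which its call begins: read the wrist's pose just before it. camera_info takes no time and is no camera call.
- ctrl.hand_in(): hands the job in; it is judged then, once.
The state is a dict: "t": time; "joints": joint angles; "qd": joint speeds; "joint_efforts": joint torques, N m; "position": TCP position; "orientation": TCP orientation; "contact_force": force on the tool from outside, world axes, zero at the start; "moment": the same for the moment, N m; "grip_width": finger opening in m; "grip_force": force on a finger pad.
Only numpy, scipy, OpenCV 4.12 (cv2) and the standard library are available. Lean on these libraries where they do the work, as an engineer would, in place of code of your own. Each camera call takes 0.05 s, during which the arm holds its last target. There are 200 camera calls.

### The job

First take the orange cover off the bolt it stands on and nest it squarely over the other orange cover on the bench. Then tap the three bolt heads firmly from above with the fingers, one after another from left to right, to find the loose one (it sinks and stays down). Lift the blue cap behind the loose bolt at least 45 degrees open and finish still holding it there so that its lock nut can be reached; leave the other two caps shut and the tape, bearing and brake pad alone.

Things in the scene. Friction and masses are not known exactly. Their poses are not given: they have to be found in the camera images.
- base: dark steel base plate of the adjuster rig, 180 x 305 x 8 mm, bolted to the bench; origin at its underside on the centre of the row; its +x points away from the robot, +y to the robot's left along the row of three adjusters
- station_a: one of three identical aluminium adjuster blocks in a row along the base's y, 95 mm apart (the letters say nothing of the order or of which bolt is loose: see their positions); 137 x 70 x 36 mm, standing on the base plate; origin at its underside (8 mm above the bench), axes parallel to the base's. In its frame the bolt's axis is at x = -0.025, the cap's hinge line runs along y through x = 0.070, z = 0.040, the block's top is z = 0.036
- bolt_a: upright steel hexagon bolt of station_a, head 24 mm across flats and 12 mm high; origin on the bolt's axis, 58 mm below the top of the head (which is 66 mm above the bench before it is tapped)
- sink_a (a joint): how far that bolt has sunk, m: 0 at the start for all. A tight bolt moves less than 2 mm however it is tapped; the loose one gives way at about 4 N of downward push (tap with 6 to 15 N), slides down 8 mm under the finger and stays down
- cap_a: blue hinged dust cap of station_a, behind its bolt, 52 x 46 x 6 mm, covering the lock nut's pocket; origin on the hinge line (which is at the far side), +x away from the robot when shut; weighs 60 g, has no stay and falls shut if let go
- knob_a (a point): centre of the black lifting knob of that cap: a bar 16 mm long along y, 13 mm in diameter, at the cap's near edge, 22 mm above the hinge line and 48 mm on the robot's side of it (70 mm above the bench when shut); pinch it by its two ends and let it turn between the fingers
- hinge_a (a joint): opening of that cap, rad: 0 shut, positive as its near edge rises, stop at 1.4
- station_b: one of three identical aluminium adjuster blocks in a row along the base's y, 95 mm apart (the letters say nothing of the order or of which bolt is loose: see their positions); 137 x 70 x 36 mm, standing on the base plate; origin at its underside (8 mm above the bench), axes parallel to the base's. In its frame the bolt's axis is at x = -0.025, the cap's hinge line runs along y through x = 0.070, z = 0.040, the block's top is z = 0.036
- bolt_b: upright steel hexagon bolt of station_b, head 24 mm across flats and 12 mm high; origin on the bolt's axis, 58 mm below the top of the head (which is 66 mm above the bench before it is tapped)
- sink_b (a joint): how far that bolt has sunk, m: 0 at the start for all. A tight bolt moves less than 2 mm however it is tapped; the loose one gives way at about 4 N of downward push (tap with 6 to 15 N), slides down 8 mm under the finger and stays down
- cap_b: blue hinged dust cap of station_b, behind its bolt, 52 x 46 x 6 mm, covering the lock nut's pocket; origin on the hinge line (which is at the far side), +x away from the robot when shut; weighs 60 g, has no stay and falls shut if let go
- knob_b (a point): centre of the black lifting knob of that cap: a bar 16 mm long along y, 13 mm in diameter, at the cap's near edge, 22 mm above the hinge line and 48 mm on the robot's side of it (70 mm above the bench when shut); pinch it by its two ends and let it turn between the fingers
- hinge_b (a joint): opening of that cap, rad: 0 shut, positive as its near edge rises, stop at 1.4
- station_c: one of three identical aluminium adjuster blocks in a row along the base's y, 95 mm apart (the letters say nothing of the order or of which bolt is loose: see their positions); 137 x 70 x 36 mm, standing on the base plate; origin at its underside (8 mm above the bench), axes parallel to the base's. In its frame the bolt's axis is at x = -0.025, the cap's hinge line runs along y through x = 0.070, z = 0.040, the block's top is z = 0.036
- bolt_c: upright steel hexagon bolt of station_c, head 24 mm across flats and 12 mm high; origin on the bolt's axis, 58 mm below the top of the head (which is 66 mm above the bench before it is tapped)
- sink_c (a joint): how far that bolt has sunk, m: 0 at the start for all. A tight bolt moves less than 2 mm however it is tapped; the loose one gives way at about 4 N of downward push (tap with 6 to 15 N), slides down 8 mm under the finger and stays down
- cap_c: blue hinged dust cap of station_c, behind its bolt, 52 x 46 x 6 mm, covering the lock nut's pocket; origin on the hinge line (which is at the far side), +x away from the robot when shut; weighs 60 g, has no stay and falls shut if let go
- knob_c (a point): centre of the black lifting knob of that cap: a bar 16 mm long along y, 13 mm in diameter, at the cap's near edge, 22 mm above the hinge line and 48 mm on the robot's side of it (70 mm above the bench when shut); pinch it by its two ends and let it turn between the fingers
- hinge_c (a joint): opening of that cap, rad: 0 shut, positive as its near edge rises, stop at 1.4
- cover: orange tapered thread cover (an upside-down cup, mouth down) standing over one of the three bolts, on that block's top: 50 mm high, 38 mm across at the closed top, 58 mm at the mouth, wall 2.5 mm, about 60 g; the top 20 mm are solid; origin at the centre of the mouth, z up; best gripped 10 to 15 mm below its top, fingers closing along the row
- spare: the same kind of orange cover, already standing mouth down on the bench in front of the rig; same size and origin. A second one put over it comes to rest 20 mm higher
- tape: bystander: black roll of insulating tape, 58 mm across, 19 mm high, in front of the rig; origin at its underside
- bearing: bystander: ball bearing, 52 mm across, 14 mm high, in front of the rig; origin at its underside
- brake_pad: bystander: brake pad lying on the left of the bench, 48 x 108 x 12 mm; origin at its underside
Things that resemble listed ones, but are neither listed nor needed, are in the scene too. Leave any black look-alike of the cover alone.

How it is judged:
By the outcome, as a careful person would: the job done as asked, in the order asked, and still so for the second after the job is handed in, while the arm keeps its last pose, push and grip.
It also fails if it takes over 61 s, if anything falls off the work surface, if the arm or the gripper's body presses on something with over 40 N, if the wrist force passes 120 N, or if a joint passes its speed limit or range.

## Working session

There is one attempt and no reset: what is moved stays moved. The work goes in short steps, Python scripts to look and compute and a shell command to move; the robot and the scene stay as the last step left them, time stands still between calls to the robot, and variables do not carry over. Pictures are saved under pics/ and viewed, at most 10 in all, crops included, and the job is handed in when it is done.

```bash
mkdir -p pics; ls; cat > h.py <<'E'
import numpy as np, cv2
from workcell import ctrl, cams
from scipy.spatial.transform import Rotation as Ro
def st():
    o=ctrl.get_obs(); print('t',round(o['t'],2),'p',np.round(o['position'],4),'o',np.round(o['orientation'],3),'f',np.round(o['contact_force'],1),'w',round(o['grip_width'],4),'gf',round(o['grip_force'],1)); return o
def pts(name):
    im,d=cams.snapshot(name); c=cams.camera_info(name); K=np.array(c['mtx']);R=np.array(c['R']);t=np.array(c['t'])
    v,u=np.mgrid[:420,:560]
    X=np.stack([(u-K[0,2])/K[0,0]*d,(v-K[1,2])/K[1,1]*d,d],-1)
    return im,d,(X-t)@R
E
python3 - <<'E'
from h import *
o=st(); print(Ro.from_rotvec(o['orientation']).as_matrix().round(3))
a,d,P=pts('top'); b,d2,P2=pts('scene')
np.savez('s0.npz',a=a,P=P,b=b,P2=P2,d=d,d2=d2)
cv2.imwrite('pics/top0.png',a);cv2.imwrite('pics/scene0.png',b)
for n in('top','scene'):
    c=cams.camera_info(n);print(n,-np.array(c['R']).T@np.array(c['t']))
print(cams.camera_info('wrist'))
E
```

```text
pics
t 0.0 p [ 0.2415 -0.5213  0.2305] o [-3.066e+00 -6.760e-01  1.000e-03] f [-0.1  0.  -0.7] w 0.0854 gf 0.0
[[ 0.907  0.42  -0.001]
 [ 0.42  -0.907  0.002]
 [ 0.    -0.002 -1.   ]]
top [ 0.31299493 -0.00650961  0.92511525]
scene [-0.04286902  0.29981621  0.80429068]
{'mtx': array([[325.1922621 ,   0.        , 279.22379956],
       [  0.        , 325.1922621 , 205.40188586],
       [  0.        ,   0.        ,   1.        ]]), 'tool_from_camera': array([[-2.20701884e-04, -9.52406675e-01, -3.04830241e-01,
         7.72225527e-02],
       [ 9.99999932e-01, -3.00473201e-04,  2.14777946e-04,
        -6.07983502e-04],
       [-2.96149268e-04, -3.04830173e-01,  9.52406677e-01,
        -1.43421406e-01],
       [ 0.00000000e+00,  0.00000000e+00,  0.00000000e+00,
         1.00000000e+00]])}
```

View pics/top0.png

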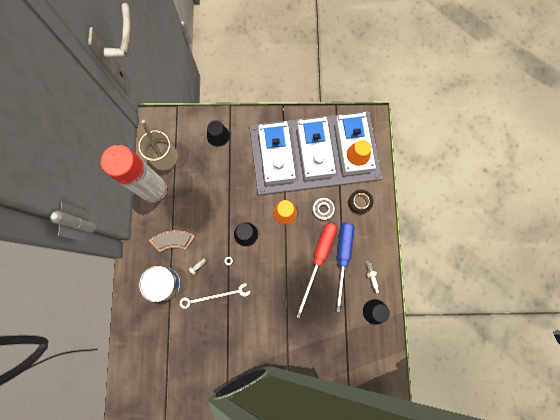

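View pics/scene0.png

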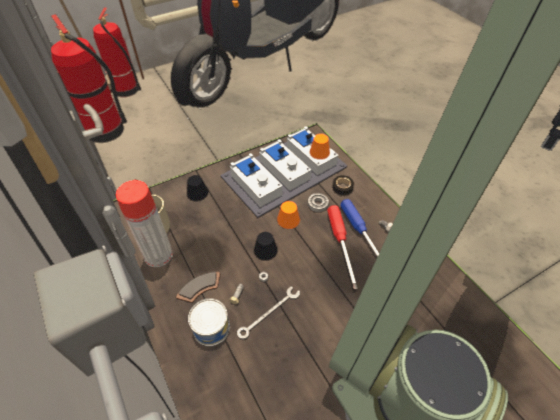

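The top view shows the cover over the right-hand bolt at about (359,149), the spare at (285,210), free bolts at (279,163) and (319,159), blue caps at the far side of the blocks, and black look-alikes at (217,133), (245,233) and (376,312).

```bash
python3 - <<'E'
from h import *
z=np.load('s0.npz')
for im,P,d in((z['a'],z['P'],z['d']),(z['b'],z['P2'],z['d2'])):
    hsv=cv2.cvtColor(im,cv2.COLOR_BGR2HSV)
    for nm,lo,hi in(('or',(5,150,120),(25,255,255)),('bl',(100,150,80),(120,255,255))):
        m=cv2.inRange(hsv,lo,hi); n,l,s,c=cv2.connectedComponentsWithStats(m)
        for i in range(1,n):
            if s[i,4]<40: continue
            Q=P[(l==i)&(d>0)]
            zt=np.percentile(Q[:,2],95); T=Q[Q[:,2]>zt-.004]
            print(nm,c[i].round(),s[i,4],'zt',zt.round(4),'topc',((T.max(0)+T.min(0))/2).round(4),'n',len(T),'ext',(T.max(0)-T.min(0)).round(3),'mean',Q.mean(0).round(4))
    # bolt heads: light pixels with z 0.055..0.075
    m=((P[...,2]>.058)&(P[...,2]<.072)&(d>0)&(P[...,0]>.45)&(hsv[...,1]<60)&(hsv[...,2]>90)).astype(np.uint8)
    n,l,s,c=cv2.connectedComponentsWithStats(m)
    for i in range(1,n):
        if s[i,4]>15: print('hd',c[i].round(),s[i,4],P[l==i].mean(0).round(4))
    # station tops
    m=((abs(P[...,2]-.044)<.004)&(d>0)&(P[...,0]>.45)&(hsv[...,1]<60)&(hsv[...,2]>120)).astype(np.uint8)
    n,l,s,c=cv2.connectedComponentsWithStats(m)
    for i in range(1,n):
        if s[i,4]>100:
            r=cv2.minAreaRect((P[l==i][:,:2]*1000).astype(np.float32)); print('blk',c[i].round(),np.round(r[0],1),np.round(r[1],1),round(r[2],1))
E
```

```text
or [359. 153.] 462 zt 0.0951 topc [ 0.6119 -0.2052  0.0945] n 176 ext [0.035 0.036 0.007] mean [ 0.6044 -0.2005  0.0782]
or [284. 212.] 359 zt 0.0511 topc [ 0.4848 -0.0316  0.0503] n 120 ext [0.037 0.037 0.006] mean [ 0.4773 -0.0304  0.0316]
bl [353. 127.] 312 zt 0.0536 topc [ 0.678  -0.1963  0.0633] n 229 ext [0.052 0.047 0.027] mean [ 0.679  -0.1957  0.0509]
bl [314. 131.] 317 zt 0.0535 topc [ 0.667  -0.1031  0.0625] n 213 ext [0.05  0.046 0.026] mean [ 0.668  -0.1022  0.0508]
bl [274. 136.] 319 zt 0.0528 topc [ 0.6564 -0.0084  0.0624] n 267 ext [0.052 0.047 0.027] mean [ 0.6572 -0.0085  0.0508]
bl [341. 244.] 128 zt 0.0262 topc [ 0.4069 -0.1623  0.0251] n 43 ext [0.085 0.013 0.006] mean [ 0.4041 -0.1595  0.0206]
bl [351. 245.] 62 zt 0.028 topc [ 0.402  -0.178   0.0264] n 23 ext [0.094 0.018 0.004] mean [ 0.4017 -0.1821  0.023 ]
hd [132.  39.] 176 [0.9067 0.3352 0.0649]
hd [128. 105.] 54 [0.7318 0.3333 0.0651]
hd [126. 132.] 68 [0.6651 0.3352 0.065 ]
hd [319. 156.] 100 [ 0.602  -0.1113  0.0648]
hd [278. 161.] 100 [ 0.5913 -0.0173  0.0648]
hd [154. 187.] 66 [0.532  0.2638 0.0647]
hd
[... 484 characters left out ...]
66 ] n 10 ext [0.023 0.03  0.02 ] mean [ 0.679  -0.1913  0.0524]
bl [276. 152.] 145 zt 0.058 topc [ 0.6618 -0.1033  0.0627] n 13 ext [0.039 0.015 0.017] mean [ 0.6676 -0.0987  0.0522]
bl [247. 167.] 151 zt 0.0592 topc [ 0.6363 -0.009   0.0636] n 11 ext [0.007 0.014 0.015] mean [ 0.6564 -0.0052  0.0523]
bl [350. 218.] 117 zt 0.026 topc [ 0.4043 -0.1589  0.025 ] n 50 ext [0.087 0.014 0.006] mean [ 0.4008 -0.1579  0.0216]
hd [291. 162.] 74 [ 0.6013 -0.1084  0.0643]
hd [261. 178.] 78 [ 0.5901 -0.0141  0.0652]
hd [155. 248.] 110 [0.5207 0.2872 0.0651]
blk [311. 153.] [ 644.3 -200.2] [136.3  72.7] 6.2
blk [287. 166.] [ 633.7 -106.1] [139.6  72.4] 6.3
blk [258. 181.] [623.3 -11.7] [139.   71.7] 6.7
```

```bash
python3 -m crank '[{"roll":0.9,"claw":85},{"roll":0.9,"x":0.5},{"roll":0.9,"x":1,"y":-0.3},{"roll":0.96,"x":1,"y":-0.6},{"x":1,"y":-0.8},{"x":1,"y":-0.8},{"x":1,"y":-0.8},{"x":1,"y":-0.8},{"x":1,"y":-0.8},{"x":1,"y":-0.8}]'
python3 -m crank '[{"x":1,"y":-0.8},{"x":1,"y":-0.8},{"x":1,"y":-0.6},{"x":0.7,"y":-0.6},{"z":0.8},{"z":0.8},{},{},{},{}]'
cat >> h.py <<'E'
def plan(tgt,head=None):
    """units (tool axes) to move TCP to tgt; roll units to heading (deg)"""
    o=st(); R=Ro.from_rotvec(o['orientation']).as_matrix()
    h=np.degrees(np.arctan2(R[1,0],R[0,0])); D=R.T@(np.array(tgt)-o['position'])/.03
    print('heading',h.round(2),'units xyz',D.round(3),'roll',None if head is None else round((h-head)/5,3))
def wrist():
    o=ctrl.get_obs(); im,d=cams.snapshot('wrist'); c=cams.camera_info('wrist'); K=np.array(c['mtx']);T=np.array(c['tool_from_camera'])
    R=Ro.from_rotvec(o['orientation']).as_matrix()
    v,u=np.mgrid[:420,:560]; dx=u-K[0,2]; dy=v-K[1,2]; r=np.hypot(dx,dy)+1e-9; th=r/K[0,0]
    ray=np.stack([np.sin(th)*dx/r,np.sin(th)*dy/r,np.cos(th)],-1)
    X=ray/np.cos(th)[...,None]*d[...,None]
    W=(X@T[:3,:3].T+T[:3,3])@R.T+o['position']
    return im,d,W
def orange(im,P,d):
    hsv=cv2.cvtColor(im,cv2.COLOR_BGR2HSV); m=cv2.inRange(hsv,(5,150,120),(25,255,255)); n,l,s,c=cv2.connectedComponentsWithStats(m)
    for i in range(1,n):
        if s[i,4]<60: continue
        Q=P[(l==i)&(d>0)]; zt=np.percentile(Q[:,2],90); T=Q[abs(Q[:,2]-zt)<.004]
        print('orange',c[i].round(),s[i,4],'zt',zt.round(4),'c',((T.max(0)+T.min(0))/2).round(4),'ext',(T.max(0)-T.min(0)).round(3))
E
python3 - <<'E'
from h import *
im,d,W=wrist(); cv2.imwrite('pics/w1.png',im); orange(im,W,d)
plan([.6125,-.2045,.058],6.5)
E
```

```text
t 0.15 p [ 0.2416 -0.5214  0.2307] o [-3.067 -0.676  0.   ] f [-0.5  0.3  0.7] w 0.0854 gf 0.0
heading 24.86 units xyz [15.66  -4.38   5.763] roll 3.672$[0]: bad value
$[0]: bad value
```

View pics/w1.png

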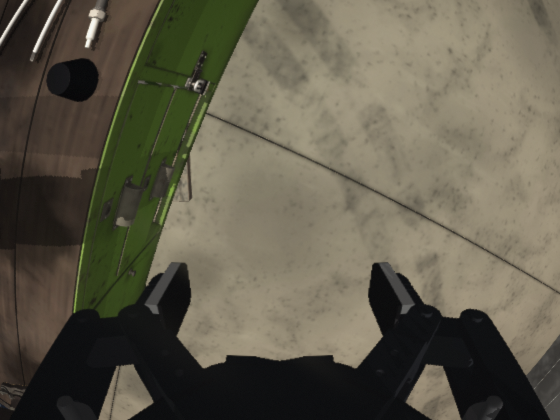

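The moves were refused (the wrist view still shows the start, over the bench edge); rows probably need all keys.

```bash
python3 -m crank '[{"claw":85,"x":0,"y":0,"z":0,"roll":0.9},{"claw":85,"x":0.5,"y":0,"z":0,"roll":0.9},{"claw":85,"x":1,"y":-0.3,"z":0,"roll":0.9},{"claw":85,"x":1,"y":-0.6,"z":0,"roll":0.96},{"claw":85,"x":1,"y":-0.8,"z":0,"roll":0},{"claw":85,"x":1,"y":-0.8,"z":0,"roll":0},{"claw":85,"x":1,"y":-0.8,"z":0,"roll":0},{"claw":85,"x":1,"y":-0.8,"z":0,"roll":0},{"claw":85,"x":1,"y":-0.8,"z":0,"roll":0},{"claw":85,"x":1,"y":-0.8,"z":0,"roll":0}]'
```

```text
t: 1.15
position: [0.4712, -0.3112, 0.2311]
orientation: [-3.136, -0.18, 0.001]
contact_force: [-0.2, -1.8, -0.1]
grip_width: 0.0853
grip_force: 0.0
```

```bash
python3 -m crank '[{"claw":85,"x":1,"y":-0.6,"z":0,"roll":0},{"claw":85,"x":1,"y":-0.6,"z":0.4,"roll":0},{"claw":85,"x":1,"y":-0.6,"z":0.8,"roll":0},{"claw":85,"x":1,"y":-0.6,"z":0.6,"roll":0},{"claw":85,"x":1,"y":-0.6,"z":0.4,"roll":0},{"claw":85,"x":0,"y":0,"z":0,"roll":0},{"claw":85,"x":0,"y":0,"z":0,"roll":0},{"claw":85,"x":0,"y":0,"z":0,"roll":0},{"claw":85,"x":0,"y":0,"z":0,"roll":0},{"claw":85,"x":0,"y":0,"z":0,"roll":0}]'
python3 - <<'E'
from h import *
im,d,W=wrist(); cv2.imwrite('pics/w2.png',im); orange(im,W,d)
plan([.6125,-.2045,.058],6.5)
E
```

```text
t: 2.15
position: [0.6087, -0.2069, 0.1661]
orientation: [3.136, 0.177, 0.001]
contact_force: [0.4, 0.2, 0.7]
grip_width: 0.085
grip_force: 0.0
orange [281. 197.] 3849 zt 0.0955 c [ 0.6129 -0.2074  0.0943] ext [0.038 0.038 0.006]
orange [115. 280.] 2230 zt 0.051 c [ 0.4844 -0.0336  0.0499] ext [0.039 0.039 0.006]
t 2.2 p [ 0.6087 -0.2068  0.166 ] o [3.136e+00 1.780e-01 1.000e-03] f [ 0.  -0.2 -0.9] w 0.0852 gf 0.0
heading 6.49 units xyz [ 0.13  -0.062  3.599] roll -0.003
```

View pics/w2.png

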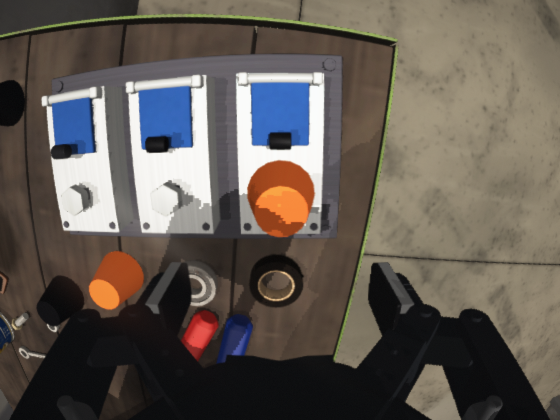

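The view shows the gripper above the cover (281,197), lined up with the row, with nothing in the fingers' way. Descend and grip.

```bash
python3 -m crank '[{"claw":85,"x":0.14,"y":0,"z":0.6,"roll":0},{"claw":85,"x":0,"y":0,"z":0.8,"roll":0},{"claw":85,"x":0,"y":0,"z":0.8,"roll":0},{"claw":85,"x":0,"y":0,"z":0.8,"roll":0},{"claw":85,"x":0,"y":0,"z":0.6,"roll":0},{"claw":85,"x":0,"y":0,"z":0,"roll":0},{"claw":30,"x":0,"y":0,"z":0,"roll":0},{"claw":30,"x":0,"y":0,"z":0,"roll":0},{"claw":30,"x":0,"y":0,"z":0,"roll":0},{"claw":30,"x":0,"y":0,"z":0,"roll":0}]' 35
python3 -m crank '[{"claw":30,"x":0,"y":0,"z":0,"roll":0},{"claw":30,"x":0,"y":0,"z":0,"roll":0},{"claw":30,"x":0,"y":0,"z":-0.3,"roll":0},{"claw":30,"x":0,"y":0,"z":-0.6,"roll":0},{"claw":30,"x":0,"y":0,"z":-0.8,"roll":0},{"claw":30,"x":0,"y":0,"z":-0.8,"roll":0},{"claw":30,"x":0,"y":0,"z":-0.5,"roll":0},{"claw":30,"x":0,"y":0,"z":0,"roll":0},{"claw":30,"x":0,"y":0,"z":0,"roll":0},{"claw":30,"x":0,"y":0,"z":0,"roll":0}]'
python3 - <<'E'
from h import *
im,d,W=wrist(); cv2.imwrite('pics/w3.png',im); orange(im,W,d)
plan([.4844,-.0336,.14],6.5)
E
```

```text
t: 3.2
position: [0.6143, -0.206, 0.0594]
orientation: [3.135, 0.179, 0.005]
contact_force: [-0.8, -0.8, 6.1]
grip_width: 0.0474
grip_force: 35.8
t: 4.2
position: [0.6126, -0.2052, 0.1461]
orientation: [-3.136, -0.18, 0.003]
contact_force: [0.9, 0.5, -0.3]
grip_width: 0.0471
grip_force: 35.5
orange [285. 235.] 4083 zt 0.1682 c [ 0.6287 -0.2071  0.1682] ext [0.009 0.03  0.008]
orange [109. 291.] 2331 zt 0.051 c [ 0.4844 -0.0337  0.0501] ext [0.04  0.038 0.006]
orange [280. 306.] 5393 zt 0.1821 c [ 0.6108 -0.2053  0.1814] ext [0.038 0.037 0.004]
t 4.25 p [ 0.6126 -0.2052  0.1459] o [-3.136 -0.18   0.004] f [-0.3 -0.  -1.9] w 0.0472 gf 35.5
heading 6.56 units xyz [-3.591 -6.171  0.213] roll 0.011
```

```bash
python3 -m crank '[{"claw":30,"x":-0.3,"y":-0.3,"z":0,"roll":0},{"claw":30,"x":-0.6,"y":-0.7,"z":0,"roll":0},{"claw":30,"x":-0.8,"y":-0.9,"z":0,"roll":0},{"claw":30,"x":-0.8,"y":-0.9,"z":0,"roll":0},{"claw":30,"x":-0.7,"y":-0.8,"z":0,"roll":0},{"claw":30,"x":-0.33,"y":-0.5,"z":0,"roll":0},{"claw":30,"x":0,"y":0,"z":0,"roll":0},{"claw":30,"x":0,"y":0,"z":0,"roll":0},{"claw":30,"x":0,"y":0,"z":0,"roll":0},{"claw":30,"x":0,"y":0,"z":0,"roll":0}]'
cat > look.py <<'E'
from h import *
im,d,W=wrist(); orange(im,W,d)
hsv=cv2.cvtColor(im,cv2.COLOR_BGR2HSV); m=(cv2.inRange(hsv,(5,150,120),(25,255,255))>0)&(W[...,2]>.176)&(W[...,2]<.188)
Q=W[m]; A=np.c_[Q[:,:2]-Q[:,:2].mean(0),np.ones(len(Q))]; print('plane slope deg',np.degrees(np.linalg.lstsq(A,Q[:,2],rcond=None)[0]).round(2)[:2],len(Q))
plan([.4844,-.0337,.14],6.5)
P=pts('top'); orange(P[0],P[2],P[1])
P=pts('scene'); orange(P[0],P[2],P[1]); cv2.imwrite('pics/s3.png',P[0])
E
python3 look.py
```

```text
t: 5.25
position: [0.4948, -0.096, 0.1471]
orientation: [3.136, 0.179, 0.0]
contact_force: [-0.2, -0.5, -1.5]
grip_width: 0.0469
grip_force: 35.5
orange [205. 197.] 2959 zt 0.0514 c [ 0.4843 -0.033   0.0502] ext [0.038 0.037 0.005]
orange [291. 234.] 3378 zt 0.1684 c [ 0.5111 -0.1014  0.1684] ext [0.009 0.024 0.008]
orange [280. 306.] 5224 zt 0.1831 c [ 0.4927 -0.096   0.1824] ext [0.038 0.037 0.004]
plane slope deg [-0.26  0.23] 5233
t 5.3 p [ 0.4946 -0.096   0.147 ] o [ 3.136  0.179 -0.   ] f [ 0.  -0.9 -0.8] w 0.0469 gf 35.5
heading 6.52 units xyz [-0.103 -2.101  0.234] roll 0.003
orange [277. 210.] 118 zt 0.0505 c [ 0.4871 -0.018   0.0494] ext [0.028 0.009 0.004]
orange [313. 166.] 439 zt 0.1821 c [ 0.491  -0.0941  0.1815] ext [0.034 0.034 0.007]
orange [288. 215.] 505 zt 0.0507 c [ 0.486 -0.029  0.05 ] ext [0.039 0.038 0.006]
```

```bash
python3 -m crank '[{"claw":30,"x":-0.04,"y":-0.4,"z":0,"roll":0},{"claw":30,"x":0,"y":-0.7,"z":0,"roll":0},{"claw":30,"x":0,"y":-0.7,"z":0,"roll":0},{"claw":30,"x":0,"y":-0.32,"z":0.2,"roll":0},{"claw":30,"x":0,"y":0,"z":0.6,"roll":0},{"claw":30,"x":0,"y":0,"z":0.8,"roll":0},{"claw":30,"x":0,"y":0,"z":0.3,"roll":0},{"claw":30,"x":0,"y":0,"z":0,"roll":0},{"claw":30,"x":0,"y":0,"z":0,"roll":0},{"claw":30,"x":0,"y":0,"z":0,"roll":0}]'
python3 - <<'E'
from h import *
im,d,W=wrist(); orange(im,W,d); plan([.4844,-.0337,.036],6.5)
P=pts('scene'); orange(P[0],P[2],P[1]); cv2.imwrite('pics/s4.png',cv2.resize(P[0][150:290,190:390],None,fx=3,fy=3))
E
```

```text
t: 6.4
position: [0.4864, -0.0325, 0.0912]
orientation: [3.136, 0.179, 0.003]
contact_force: [0.1, 0.6, -0.7]
grip_width: 0.047
grip_force: 35.5
orange [290. 223.] 4708 zt 0.1106 c [ 0.5027 -0.0367  0.1106] ext [0.01  0.027 0.008]
orange [280. 307.] 5249 zt 0.1273 c [ 0.4844 -0.0325  0.1266] ext [0.038 0.037 0.004]
t 6.45 p [ 0.4864 -0.0325  0.0912] o [3.136e+00 1.790e-01 3.000e-03] f [-0.2  0.7 -1.4] w 0.047 gf 35.5
heading 6.54 units xyz [-0.074  0.031  1.841] roll 0.009
orange [289. 206.] 837 zt 0.1255 c [ 0.4842 -0.0303  0.1255] ext [0.036 0.036 0.007]
```

View pics/s4.png

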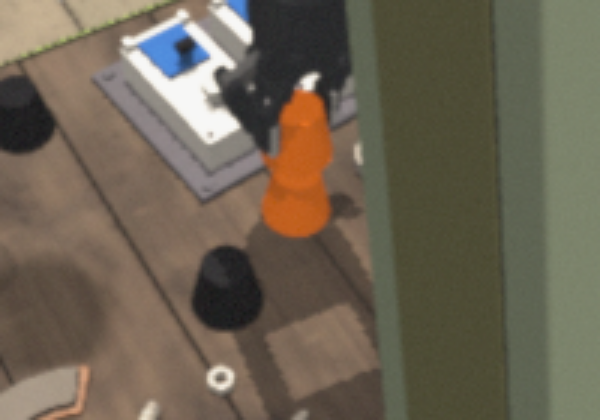

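The held cover sits straight above the spare (crop about (300,150) over (297,205)). Lower it slowly.

```bash
python3 -m crank '[{"claw":30,"x":0,"y":0,"z":0.2,"roll":0},{"claw":30,"x":0,"y":0,"z":0.3,"roll":0},{"claw":30,"x":0,"y":0,"z":0.3,"roll":0},{"claw":30,"x":0,"y":0,"z":0.3,"roll":0},{"claw":30,"x":0,"y":0,"z":0.3,"roll":0},{"claw":30,"x":0,"y":0,"z":0.2,"roll":0},{"claw":30,"x":0,"y":0,"z":0.1,"roll":0},{"claw":30,"x":0,"y":0,"z":0.05,"roll":0},{"claw":30,"x":0,"y":0,"z":0,"roll":0},{"claw":30,"x":0,"y":0,"z":0,"roll":0}]'
```

```text
t: 7.5
position: [0.4859, -0.0324, 0.0381]
orientation: [3.136, 0.18, 0.001]
contact_force: [-0.2, -0.8, -0.6]
grip_width: 0.0468
grip_force: 35.5
```

```bash
python3 -m crank '[{"claw":30,"x":0,"y":0,"z":0.04,"roll":0},{"claw":30,"x":0,"y":0,"z":0.04,"roll":0},{"claw":30,"x":0,"y":0,"z":0,"roll":0},{"claw":55,"x":0,"y":0,"z":0,"roll":0},{"claw":85,"x":0,"y":0,"z":0,"roll":0},{"claw":85,"x":0,"y":0,"z":0,"roll":0},{"claw":85,"x":0,"y":0,"z":0,"roll":0},{"claw":85,"x":0,"y":0,"z":0,"roll":0},{"claw":85,"x":0,"y":0,"z":-0.3,"roll":0},{"claw":85,"x":0,"y":0,"z":-0.6,"roll":0}]'
python3 -m crank '[{"claw":85,"x":0,"y":0,"z":-0.8,"roll":0},{"claw":85,"x":0,"y":0,"z":-0.8,"roll":0},{"claw":85,"x":0.8,"y":0,"z":-0.8,"roll":0},{"claw":0,"x":1,"y":0,"z":-0.3,"roll":0},{"claw":0,"x":0.8,"y":-0.1,"z":0,"roll":0},{"claw":0,"x":0.4,"y":0,"z":0,"roll":0},{"claw":0,"x":0,"y":0,"z":0,"roll":0},{"claw":0,"x":0,"y":0,"z":0,"roll":0},{"claw":0,"x":0,"y":0,"z":0,"roll":0},{"claw":0,"x":0,"y":0,"z":0,"roll":0}]'
python3 - <<'E'
from h import *
for P in (pts('top'),pts('scene'),wrist()[0:3:1]):
    im,a,b=P
    if a.ndim==2: orange(im,b,a)
im,d,W=wrist(); cv2.imwrite('pics/w5.png',im); hsv=cv2.cvtColor(im,cv2.COLOR_BGR2HSV)
m=((abs(W[...,2]-.066)<.003)&(d>0)&(W[...,0]>.5)&(hsv[...,1]<60)&(hsv[...,2]>90)).astype(np.uint8)
n,l,s,c=cv2.connectedComponentsWithStats(m)
for i in range(1,n):
    if s[i,4]>80: print('hd',c[i].round(),s[i,4],W[l==i].mean(0).round(4))
plan([.5910,-.0170,.066],6.5)
E
```

```text
t: 8.5
position: [0.4847, -0.0323, 0.0622]
orientation: [-3.136, -0.179, 0.005]
contact_force: [0.2, -0.8, 0.1]
grip_width: 0.0848
grip_force: 0.0
t: 9.5
position: [0.5737, -0.0193, 0.1433]
orientation: [-3.136, -0.179, 0.002]
contact_force: [-0.8, -0.1, -0.7]
grip_width: -0.0004
grip_force: 0.0
orange [132. 191.] 300 zt 0.228 c [0.5466 0.2846 0.2266] ext [0.054 0.055 0.005]
orange [288. 213.] 622 zt 0.0709 c [ 0.4853 -0.0298  0.0707] ext [0.038 0.038 0.007]
hd [281. 192.] 999 [ 0.591  -0.0184  0.0667]
hd [408. 192.] 800 [ 0.6017 -0.1116  0.0667]
hd [505. 194.] 504 [ 0.6127 -0.2054  0.0667]
t 9.7 p [ 0.5744 -0.0192  0.1435] o [ 3.136  0.179 -0.   ] f [-1.1 -1.   0.2] w 0.0002 gf 0.0
heading 6.55 units xyz [ 0.559 -0.01   2.583] roll 0.009
```

View pics/w5.png

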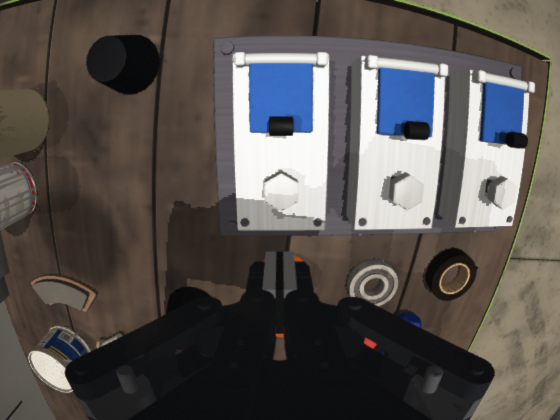

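The view shows three hex heads at (281,192), (408,192), (505,194), all caps shut, and the covers nested (top at z 0.071). Tap the left one first.

```bash
python3 -m crank '[{"claw":0,"x":0.36,"y":0,"z":0.2,"roll":0},{"claw":0,"x":0.2,"y":0,"z":0.6,"roll":0},{"claw":0,"x":0,"y":0,"z":0.7,"roll":0},{"claw":0,"x":0,"y":0,"z":0.6,"roll":0},{"claw":0,"x":0,"y":0,"z":0.3,"roll":0},{"claw":0,"x":0,"y":0,"z":0.1,"roll":0},{"claw":0,"x":0,"y":0,"z":0.05,"roll":0},{"claw":0,"x":0,"y":0,"z":0.05,"roll":0},{"claw":0,"x":0,"y":0,"z":0,"roll":0},{"claw":0,"x":0,"y":0,"z":0,"roll":0}]'
```

```text
t: 10.7
position: [0.5917, -0.0172, 0.066]
orientation: [3.136, 0.18, 0.002]
contact_force: [-0.3, 0.5, -0.0]
grip_width: 0.0005
grip_force: 0.0
```

```bash
python3 -m crank '[{"claw":0,"x":0,"y":0,"z":0.03,"roll":0},{"claw":0,"x":0,"y":0,"z":0.03,"roll":0},{"claw":0,"x":0,"y":0,"z":0.03,"roll":0},{"claw":0,"x":0,"y":0,"z":0,"roll":0},{"claw":0,"x":0,"y":0,"z":0,"roll":0},{"claw":0,"x":0,"y":0,"z":0,"roll":0},{"claw":0,"x":0,"y":0,"z":0,"roll":0},{"claw":0,"x":0,"y":0,"z":0,"roll":0},{"claw":0,"x":0,"y":0,"z":0,"roll":0},{"claw":0,"x":0,"y":0,"z":0,"roll":0}]'
```

```text
t: 11.7
position: [0.5919, -0.0172, 0.0654]
orientation: [3.136, 0.18, 0.004]
contact_force: [-3.4, -0.0, 14.5]
grip_width: -0.0001
grip_force: 6.9
```

Tight (14.5 N, no sinking). Next: middle.

```bash
python3 -m crank '[{"claw":0,"x":0,"y":0,"z":-0.5,"roll":0},{"claw":0,"x":0,"y":0.3,"z":-0.5,"roll":0},{"claw":0,"x":0,"y":0.8,"z":0,"roll":0},{"claw":0,"x":0,"y":0.9,"z":0,"roll":0},{"claw":0,"x":-0.02,"y":0.8,"z":0,"roll":0},{"claw":0,"x":0,"y":0.36,"z":0.2,"roll":0},{"claw":0,"x":0,"y":0,"z":0.4,"roll":0},{"claw":0,"x":0,"y":0,"z":0.2,"roll":0},{"claw":0,"x":0,"y":0,"z":0.1,"roll":0},{"claw":0,"x":0,"y":0,"z":0,"roll":0}]'
python3 -m crank '[{"claw":0,"x":0,"y":0,"z":0.03,"roll":0},{"claw":0,"x":0,"y":0,"z":0.03,"roll":0},{"claw":0,"x":0,"y":0,"z":0.02,"roll":0},{"claw":0,"x":0,"y":0,"z":0,"roll":0},{"claw":0,"x":0,"y":0,"z":0,"roll":0},{"claw":0,"x":0,"y":0,"z":0,"roll":0},{"claw":0,"x":0,"y":0,"z":0,"roll":0},{"claw":0,"x":0,"y":0,"z":0,"roll":0},{"claw":0,"x":0,"y":0,"z":0,"roll":0},{"claw":0,"x":0,"y":0,"z":0,"roll":0}]'
```

```text
t: 12.7
position: [0.6008, -0.1104, 0.0655]
orientation: [-3.136, -0.182, 0.003]
contact_force: [-1.7, -2.2, 3.6]
grip_width: 0.0003
grip_force: 1.6
t: 13.7
position: [0.601, -0.1104, 0.0654]
orientation: [3.136, 0.182, -0.001]
contact_force: [-5.4, -0.5, 14.5]
grip_width: 0.0001
grip_force: 7.5
```

Middle is tight too. Right one.

```bash
python3 -m crank '[{"claw":0,"x":0,"y":0,"z":-0.5,"roll":0},{"claw":0,"x":0,"y":0.3,"z":-0.5,"roll":0},{"claw":0,"x":0,"y":0.8,"z":0,"roll":0},{"claw":0,"x":0,"y":0.9,"z":0,"roll":0},{"claw":0,"x":0.03,"y":0.8,"z":0,"roll":0},{"claw":0,"x":0,"y":0.38,"z":0.2,"roll":0},{"claw":0,"x":0,"y":0,"z":0.4,"roll":0},{"claw":0,"x":0,"y":0,"z":0.2,"roll":0},{"claw":0,"x":0,"y":0,"z":0.1,"roll":0},{"claw":0,"x":0,"y":0,"z":0,"roll":0}]'
python3 -m crank '[{"claw":0,"x":0,"y":0,"z":0.03,"roll":0},{"claw":0,"x":0,"y":0,"z":0.03,"roll":0},{"claw":0,"x":0,"y":0,"z":0.02,"roll":0},{"claw":0,"x":0,"y":0,"z":0,"roll":0},{"claw":0,"x":0,"y":0,"z":0,"roll":0},{"claw":0,"x":0,"y":0,"z":0,"roll":0},{"claw":0,"x":0,"y":0,"z":0,"roll":0},{"claw":0,"x":0,"y":0,"z":0,"roll":0},{"claw":0,"x":0,"y":0,"z":0,"roll":0},{"claw":0,"x":0,"y":0,"z":0,"roll":0}]'
```

```text
t: 14.7
position: [0.6129, -0.2049, 0.0656]
orientation: [-3.136, -0.181, 0.002]
contact_force: [0.5, -0.8, -0.2]
grip_width: -0.0004
grip_force: 0.0
t: 15.7
position: [0.6136, -0.2061, 0.064]
orientation: [3.136, 0.18, 0.001]
contact_force: [1.5, 2.5, 4.0]
grip_width: -0.0001
grip_force: 1.9
```

The right one is giving way; follow it down.

```bash
python3 -m crank '[{"claw":0,"x":0,"y":0,"z":0.05,"roll":0},{"claw":0,"x":0,"y":0,"z":0.05,"roll":0},{"claw":0,"x":0,"y":0,"z":0.05,"roll":0},{"claw":0,"x":0,"y":0,"z":0.05,"roll":0},{"claw":0,"x":0,"y":0,"z":0.05,"roll":0},{"claw":0,"x":0,"y":0,"z":0.01,"roll":0},{"claw":0,"x":0,"y":0,"z":0,"roll":0},{"claw":0,"x":0,"y":0,"z":0,"roll":0},{"claw":0,"x":0,"y":0,"z":0,"roll":0},{"claw":0,"x":0,"y":0,"z":0,"roll":0}]'
```

```text
t: 16.7
position: [0.6137, -0.2062, 0.058]
orientation: [3.136, 0.18, 0.002]
contact_force: [-0.8, 4.3, 12.5]
grip_width: -0.0
grip_force: 6.5
```

The right bolt sank 8 mm and is the loose one. Rise, move over its knob and look.

```bash
python3 -m crank '[{"claw":0,"x":0,"y":0,"z":-0.5,"roll":0},{"claw":0,"x":0,"y":0,"z":-0.8,"roll":0},{"claw":40,"x":0,"y":0,"z":-0.8,"roll":0},{"claw":40,"x":0.5,"y":0,"z":-0.4,"roll":0},{"claw":40,"x":0.6,"y":0,"z":0,"roll":0},{"claw":40,"x":0.4,"y":0,"z":0,"roll":0},{"claw":40,"x":0,"y":0,"z":0,"roll":0},{"claw":40,"x":0,"y":0,"z":0,"roll":0},{"claw":40,"x":0,"y":0,"z":0,"roll":0},{"claw":40,"x":0,"y":0,"z":0,"roll":0}]' 25
python3 - <<'E'
from h import *
im,d,W=wrist(); cv2.imwrite('pics/w6.png',im)
g=im.max(2); m=((g<70)&(d>0)&(W[...,2]>.06)&(W[...,2]<.085)&(W[...,0]>.58)&(W[...,0]<.74)&(W[...,1]<.05)).astype(np.uint8)
n,l,s,c=cv2.connectedComponentsWithStats(m)
for i in range(1,n):
    if s[i,4]>40: Q=W[l==i];print('blk',c[i].round(),s[i,4],((Q.max(0)+Q.min(0))/2).round(4),(Q.max(0)-Q.min(0)).round(3))
hsv=cv2.cvtColor(im,cv2.COLOR_BGR2HSV)
m=((abs(W[...,2]-.062)<.008)&(d>0)&(hsv[...,1]<60)&(hsv[...,2]>90)&(W[...,0]<.66)&(W[...,0]>.55)).astype(np.uint8)
n,l,s,c=cv2.connectedComponentsWithStats(m)
for i in range(1,n):
    if s[i,4]>80: print('hd',c[i].round(),s[i,4],np.median(W[l==i],0).round(4))
plan([.6595,-.2005,.058],6.5)
E
```

```text
t: 17.7
position: [0.6573, -0.2012, 0.1309]
orientation: [3.136, 0.179, -0.002]
contact_force: [-0.1, -0.7, 0.8]
grip_width: 0.0402
grip_force: 0.0
blk [ 47. 217.] 304 [ 0.6376 -0.0132  0.0693] [0.013 0.018 0.018]
blk [149. 216.] 241 [ 0.6498 -0.1082  0.0696] [0.01  0.016 0.018]
blk [280. 220.] 454 [ 0.6598 -0.2013  0.0694] [0.013 0.016 0.018]
hd [ 66. 264.] 634 [ 0.5936 -0.0222  0.0657]
hd [160. 270.] 891 [ 0.6048 -0.1142  0.0658]
hd [280. 271.] 781 [ 0.6139 -0.2067  0.0586]
t 17.75 p [ 0.6575 -0.2012  0.131 ] o [ 3.136e+00  1.790e-01 -1.000e-03] f [-0.9 -0.3 -0. ] w 0.0401 gf 0.0
heading 6.54 units xyz [ 0.072 -0.015  2.434] roll 0.008
```

View pics/w6.png

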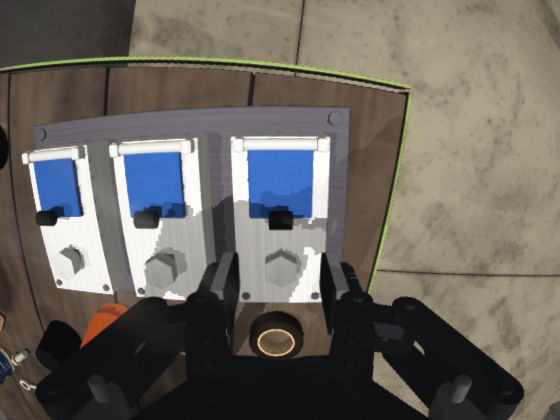

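The knob (280,220) lies midway between the fingers; the right bolt reads 0.0586 (sunk), others 0.0657. Descend and pinch.

```bash
python3 -m crank '[{"claw":40,"x":0.08,"y":0,"z":0.4,"roll":0},{"claw":40,"x":0,"y":0,"z":0.7,"roll":0},{"claw":40,"x":0,"y":0,"z":0.7,"roll":0},{"claw":40,"x":0,"y":0,"z":0.4,"roll":0},{"claw":40,"x":0,"y":0,"z":0.2,"roll":0},{"claw":40,"x":0,"y":0,"z":0.03,"roll":0},{"claw":8,"x":0,"y":0,"z":0,"roll":0},{"claw":8,"x":0,"y":0,"z":0,"roll":0},{"claw":8,"x":0,"y":0,"z":0,"roll":0},{"claw":8,"x":0,"y":0,"z":0,"roll":0}]' 25
python3 - <<'E'
import numpy as np
p=np.array([-48,22.])
R=np.hypot(*p);a0=np.degrees(np.arctan2(22,-48));pr=p
for t in range(4,65,4):
    q=R*np.array([np.cos(np.radians(a0-t)),np.sin(np.radians(a0-t))]);print(t,((q-pr)/30).round(3),end='; ');pr=q
E
```

```text
t: 18.75
position: [0.6612, -0.2015, 0.0593]
orientation: [3.135, 0.18, 0.003]
contact_force: [0.6, -2.5, 2.2]
grip_width: 0.0146
grip_force: 28.3
4 [0.055 0.11 ]; 8 [0.063 0.106]; 12 [0.07  0.101]; 16 [0.077 0.096]; 20 [0.083 0.09 ]; 24 [0.089 0.084]; 28 [0.095 0.078]; 32 [0.1   0.071]; 36 [0.105 0.064]; 40 [0.109 0.056]; 44 [0.113 0.049]; 48 [0.116 0.041]; 52 [0.118 0.033]; 56 [0.12  0.024]; 60 [0.122 0.016]; 64 [0.123 0.007];
```

```bash
python3 -m crank '[{"claw":8,"x":0,"y":0,"z":0,"roll":0},{"claw":8,"x":0.055,"y":0,"z":-0.11,"roll":0},{"claw":8,"x":0.063,"y":0,"z":-0.106,"roll":0},{"claw":8,"x":0.07,"y":0,"z":-0.101,"roll":0},{"claw":8,"x":0.077,"y":0,"z":-0.096,"roll":0},{"claw":8,"x":0.083,"y":0,"z":-0.09,"roll":0},{"claw":8,"x":0.089,"y":0,"z":-0.084,"roll":0},{"claw":8,"x":0,"y":0,"z":0,"roll":0},{"claw":8,"x":0,"y":0,"z":0,"roll":0},{"claw":8,"x":0,"y":0,"z":0,"roll":0}]'
python3 - <<'E'
from h import *
im,d,W=wrist(); cv2.imwrite('pics/w7.png',im)
def blue(im,W,d):
    hsv=cv2.cvtColor(im,cv2.COLOR_BGR2HSV); m=cv2.inRange(hsv,(100,150,50),(120,255,255)); n,l,s,c=cv2.connectedComponentsWithStats(m)
    for i in range(1,n):
        if s[i,4]>150 : Q=W[(l==i)&(d>0)]; print('bl',c[i].round(),s[i,4],np.percentile(Q,5,0).round(3),np.percentile(Q,95,0).round(3), 'slope',np.degrees(np.arctan(np.polyfit(Q[:,0],Q[:,2],1)[0])).round(1))
blue(im,W,d); st()
E
```

```text
t: 19.75
position: [0.6724, -0.2, 0.0747]
orientation: [3.136, 0.18, -0.005]
contact_force: [-0.7, -5.9, -2.7]
grip_width: 0.0152
grip_force: 27.4
bl [279. 226.] 5744 [ 0.67  -0.218  0.053] [ 0.702 -0.178  0.065] slope -19.6
bl [123. 231.] 4251 [ 0.648 -0.125  0.051] [ 0.69  -0.086  0.053] slope -1.3
bl [ 14. 217.] 1086 [ 0.64  -0.031  0.051] [0.68  0.007 0.053] slope -0.4
t 19.8 p [ 0.6724 -0.2     0.0748] o [ 3.136  0.18  -0.005] f [-1.5 -5.  -3.1] w 0.015 gf 27.4
```

The cap follows (slope about 20°, others shut). Continue to about 62°.

```bash
python3 -m crank '[{"claw":8,"x":0.095,"y":0.02,"z":-0.078,"roll":0},{"claw":8,"x":0.1,"y":0,"z":-0.071,"roll":0},{"claw":8,"x":0.105,"y":0,"z":-0.064,"roll":0},{"claw":8,"x":0.109,"y":0,"z":-0.056,"roll":0},{"claw":8,"x":0.113,"y":0,"z":-0.049,"roll":0},{"claw":8,"x":0.116,"y":0,"z":-0.041,"roll":0},{"claw":8,"x":0.118,"y":0,"z":-0.033,"roll":0},{"claw":8,"x":0.12,"y":0,"z":-0.024,"roll":0},{"claw":8,"x":0.122,"y":0,"z":-0.016,"roll":0},{"claw":8,"x":0,"y":0,"z":0,"roll":0}]'
cat > fin.py <<'E'
from h import *
im,d,W=wrist(); cv2.imwrite('pics/w8.png',im)
hsv=cv2.cvtColor(im,cv2.COLOR_BGR2HSV); m=cv2.inRange(hsv,(100,150,40),(120,255,255)); n,l,s,c=cv2.connectedComponentsWithStats(m)
for i in range(1,n):
    if s[i,4]>150 : Q=W[(l==i)&(d>0)]; print('bl',c[i].round(),s[i,4],np.percentile(Q,5,0).round(3),np.percentile(Q,95,0).round(3), 'slope',np.degrees(np.arctan(np.polyfit(Q[:,0],Q[:,2],1)[0])).round(1))
st()
P=pts('scene'); orange(P[0],P[2],P[1]); cv2.imwrite('pics/s8.png',cv2.resize(P[0][90:240,200:400],None,fx=4,fy=4))
E
python3 fin.py
```

```text
t: 20.8
position: [0.7039, -0.1964, 0.0895]
orientation: [3.136, 0.18, 0.001]
contact_force: [-2.9, -4.0, 1.0]
grip_width: 0.0149
grip_force: 26.8
bl [279. 250.] 2273 [ 0.691 -0.216  0.055] [ 0.707 -0.177  0.075] slope -51.7
bl [ 30. 264.] 635 [ 0.636 -0.015  0.051] [0.668 0.009 0.053] slope -1.1
bl [140. 268.] 3237 [ 0.648 -0.126  0.051] [ 0.688 -0.086  0.053] slope 0.3
bl [279. 309.] 393 [ 0.676 -0.207  0.09 ] [ 0.687 -0.191  0.099] slope 30.3
t 20.85 p [ 0.7037 -0.1964  0.0894] o [3.136e+00 1.800e-01 1.000e-03] f [-2.3 -4.   1.2] w 0.015 gf 26.8
orange [288. 213.] 623 zt 0.0706 c [ 0.4847 -0.0293  0.0702] ext [0.038 0.037 0.007]
```

View pics/w8.png

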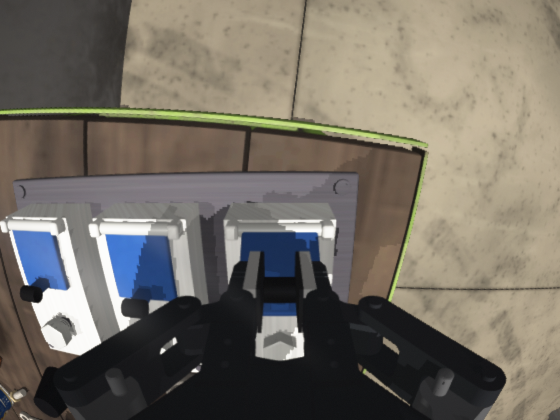

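View pics/s8.png

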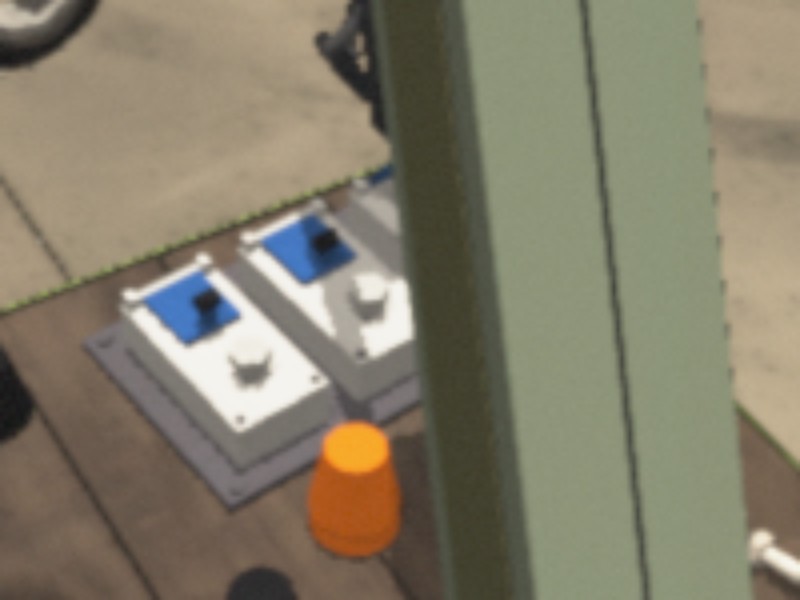

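The right cap stands about 60° open in the fingers (knob at (280,290)), the other caps are shut, and the covers are squarely nested at crop (355,490). Hand in.

```bash
python3 -m crank '[{"claw":8,"x":0,"y":0,"z":0,"roll":0},{"claw":8,"x":0,"y":0,"z":0,"roll":0},{"claw":8,"x":0,"y":0,"z":0,"roll":0},{"claw":8,"x":0,"y":0,"z":0,"roll":0},{"claw":8,"x":0,"y":0,"z":0,"roll":0},{"claw":8,"x":0,"y":0,"z":0,"roll":0},{"claw":8,"x":0,"y":0,"z":0,"roll":0},{"claw":8,"x":0,"y":0,"z":0,"roll":0},{"claw":8,"x":0,"y":0,"z":0,"roll":0},{"claw":8,"x":0,"y":0,"z":0,"roll":0}]' && python3 -c "
from workcell import ctrl
print(ctrl.hand_in())"
```

```text
t: 21.9
position: [0.7035, -0.1964, 0.0893]
orientation: [3.136, 0.18, 0.001]
contact_force: [-2.9, -4.3, 4.8]
grip_width: 0.0153
grip_force: 27.3
the job is handed in; nothing more can be done
None
```

I nested the orange cover over the spare, tapped the three bolts left to right and found the right-hand one loose (it sank 8 mm), then handed the job in at about 22 s, still holding that bolt's cap about 60° open, with the other two caps shut.

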